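Grease the spindle bearing with a push gun

TASK

Draw the push-type grease gun (the short metal tool with the wide knurled collar) out of its bore in the wooden tool block, and press its coupler squarely onto the tilted grease nipple of the spindle bearing next to the belt pulley until it snaps on. Keep pushing along the nipple until the gun's nozzle has slid well past the middle of its stroke, and finish holding it there: gun in the gripper, coupler snapped on and square, pump spring still pressed in. Leave the other tools in the block and the loose things on the bench as they are.

Things in the scene. Friction and masses are not known exactly. Their poses are not given: they have to be found in the camera images.
- gun: loose push-type grease gun, 0.36 kg, nozzle down in a bore of the tool block. Origin: underside centre of its knurled collar (dia. 42, z 0 to 14 mm); z up its axis. Above: smooth barrel to grip, dia. 34, z 14 to 58, domed cap to z 66 mm. Below: tube dia. 10, coupler dia. 23 mm ending at z -70.5. Round: yaw does not matter. Fingertips just above the collar can push on it
- gun_nozzle (a joint): travel of the nozzle into the gun, m: 0 fully out (as it starts), 0.020 fully in. Pump spring: 9 N before it starts to move, 12 N at 0.010, 15 N at 0.020; it comes out again when let go
- coupler_seat (a point): point on the axis in the coupler, 10.5 mm above its mouth, where the nipple's ball centre lies once snapped on; 60 mm below the gun's origin, less the nozzle's travel. Axes as the gun's. Four sprung jaws 5 mm below it let the ball pass at about 7 to 11 N (the pump may give 1 to 4 mm first), then snap behind it; the mouth catches a ball up to 3 mm off centre
- nipple: the fixed steel nipple to serve, on the bearing next to the grooved belt pulley (not its twin by the flap wheel). Origin on the housing; z is its axis, out of the bearing: up, leaning 30 degrees from vertical towards the robot, square to the shaft; y runs along the shaft. Hexagon 13.6 mm wide to z 7, neck dia. 6, ball head dia. 10 mm centred at z 20 mm
- nipple_head (a point): centre of the nipple's ball head, diameter 10 mm; axes as the nipple's
- spindle: fixed polishing spindle: shaft dia. 25 mm along y, 81.5 mm above the bench, in two grey pillow-block bearings (housings dia. 70 mm) at y -75 and +75 mm on a steel channel 170 x 270 mm, 45 mm high. Belt pulley dia. 100 mm at the -y end, flap wheel dia. 124 mm at the +y end. Origin: centre of the underside; -x side faces the robot
- tool_block: fixed hardwood block 230 (x) x 70 (y) x 84 mm high, origin centre of its underside, three bores diameter 29 mm, 78 mm deep at x -75, 0, +75 mm on its top. The gun's collar rests on the top
- driver: loose screwdriver with black handle (diameter 31 mm) standing in another bore, 95 mm above the block; not needed. Origin: underside of its flange
- bradawl: loose bradawl with bulbous pale wooden handle (diameter 40 mm) standing in another bore, 64 mm above the block; not needed. Origin: underside of its flange
- spare_bearing: loose bearing ring, outer diameter 52 mm, 15 mm high, lying on the bench; not needed
- spanner: loose spanner 170 mm lying on the bench beyond the bearing ring; not needed
- grease_tin: loose tin, diameter 72 mm, 75 mm high, standing on the bench; not needed
- glue_bottle: loose white bottle, diameter 60 mm, 170 mm high, at the right; not needed

How it is judged (in metres and radians):
On the way, in this order (a step that is already met when the one before it is completed fails the run):
1. the gun is drawn clear of the tool block by the gripper (height (world z) of coupler_seat above 0.105 m and contact force between the fingers and gun above 2 N), for 0.1 s.
2. the coupler is snapped onto the nipple, square to it (distance between coupler_seat and nipple_head below 0.003 m and angle between the z axis of coupler_seat and the z axis of nipple, either way round below 0.14 rad), for 0.1 s.
At the end, for the whole second after the job is handed in: Through the last second: ball head within 3 mm of its seat in the coupler, gun within 8 degrees of the nipple's axis, nozzle pressed in more than 10 mm (half its 20 mm), coupler bearing on the nipple with over 5 N, fingers on the gun, gun at rest and clear of the tool block (all of step 2 and value of joint gun_nozzle above 0.01 m and contact force between gun and nipple above 5 N and contact force between the fingers and gun above 2 N and contact force between gun and tool_block below 0.5 N and linear speed of gun below 0.02 m/s); the arm keeps its last pose, push and grip.
It fails at once if another tool is pulled out of the block or knocked (distance of any of driver, bradawl from where it was at the start of the episode above 0.03 m).
It fails at once if a thing lying on the bench is pushed away (distance of any of spare_bearing, spanner, grease_tin, glue_bottle from where it was at the start of the episode above 0.03 m).
It also fails if it takes over 38 s, if anything falls off the work surface, if the arm or the gripper's body presses on something with over 40 N, if the wrist force passes 120 N, or if a joint passes its speed limit or range.

ROBOT

A 6-joint arm with a two-finger parallel gripper is mounted at the origin on the work surface. World frame = base frame: x ahead of the robot, y to its left, z up, the work surface at z = 0. Lengths are in m, angles in degrees, forces in N, time in s.
With the tool pointing down it reaches from about 0.325 to 0.925 m from the base axis. Payload 3.1 kg.
Tool frame: the origin (TCP) lies at the very end of the fingers, on their centre line; the grasp point (between the pads) lies 19 mm behind it; z points along the fingers, x is the direction in which the jaws open and shut, and the axes are right-handed (so a half turn about z gives the same grasp; the last joint's range is limited). The gripper opens to 85 mm and grips with 20 to 120 N. Pads are 22 mm wide; open, the fingers measure 114 mm over their backs; the gripper's body (76 mm by 85 mm) begins 54 mm behind the grasp point. The pads swing forward as they close: fully open they stand 13 mm farther back than shut.
Start: joints at [65.592, 12.427, 92.441, -0, 75.132, -6.429], TCP at [0.193, 0.594, 0.231] pointing down, gripper open.
Joint ranges: [-157.48, 157.48], [-44.54, 120.13], [17.64, 146.25], [-64.5, 244.5], [7.68, 150.69], [-147.95, 147.95]. Speed limits (degrees/s): [159.86, 159.86, 180, 180, 180, 180].

INTERFACE

Orientations are given as a 3x3 rotation matrix whose columns are the frame's x, y, z axes.
In Python, from rig import get_state, camera, close_job gives the robot as it stands.
- The arm moves only by the tool drive_tool, never from a script. Its argument "motion" is a list of rows, each an object of numbers: "tx", "ty", "tz": the shift along the tool's x, y, z in m; "twist": the turn about the tool's z in degrees; "grip": the opening, from 0 (shut) to 1 (fully open). In form: [{"tx": .., "ty": .., "tz": .., "twist": .., "grip": ..}, ...]. A call has exactly 10 rows; each row is the pose to reach, as a shift and turn from the pose commanded when the call began, along the tool's axes at that moment; what a row does not reach only later rows make up. A row lasts 1/10 s, in which the tool goes at most 50 mm and 8.59 degrees, less where a joint would pass 70% of its speed; a pose out of reach is approached as far as the arm can. A call with a gripper value outside its range is refused whole. The fingers move at their own pace and stop on an object; the grip force is fixed at half the most. Time passes only in rows, so rows that repeat a pose let the fingers close, or fill a call up. It gives the time, the measured TCP pose, the force and the opening at its end, in the units of the state.
- get_state(): the state, without advancing time (a new reading comes with each control period).
- camera(name): name is "scene" or "top"; returns a dict with "img" (420x560x3 uint8, blue, green, red), "vertical_fov" (degrees; the focal length in pixels is half the picture's height over the tangent of half this angle, whatever the lens; pixels are square), "cx", "cy" (the principal point, pixels), "xyz" and "rotation" of the camera in the world. Camera axes: x right, y down, z forward; pixel columns grow to the right and rows downward; lengths in m; the calibration is good to about 2 mm. A picture is of the moment at which its call begins. There is no depth.
- close_job(): hands the job in, once; it reports no verdict.
The state is a dict: "clock": time; "qpos": joint angles; "qvel": joint speeds; "joint_torque": joint torques, N m; "tcp_pos": TCP position; "tcp_rot": TCP orientation; "contact_force": force on the tool from outside, world axes, zero at the start; "torque": the same for the moment, N m; "finger_gap": finger opening in m.
Only numpy, scipy, OpenCV 4.12 (cv2) and the standard library are available. Lean on these libraries where they do the work, as an engineer would, in place of code of your own. Each camera call takes 0.05 s, during which the arm holds its last target. There are 200 camera calls.

## Working session

There is one attempt and no reset: what is moved stays moved. The work goes in short steps, Python scripts to look and compute and a tool call to move; the robot and the scene stay as the last step left them, time stands still between calls to the robot, and variables do not carry over. Pictures are saved under pics/ and viewed, about 8 in all and at most 12, crops included, and the job is handed in when it is done.

Besides the shell and the picture viewer there is one more tool, called in YAML: its name, and indented under it one key for each argument. drive_tool: Moves the arm, as the interface text tells. Its arguments: {"type":"object","properties":{"motion":{"type":"array"}},"required":["motion"]}

```bash
ls; mkdir -p pics
cat > h.py <<'E'
import numpy as np, cv2, json
from rig import get_state, camera
def snap(n,f):
    c=camera(n); cv2.imwrite(f'pics/{f}.png',c['img']); 
    d={k:(np.array(v).tolist() if k!='img' else None) for k,v in c.items()}; json.dump(d,open(f'pics/{f}.json','w')); return c
def K(c):
    f=210/np.tan(np.radians(c['vertical_fov'])/2); return f
def load(f): return json.load(open(f'pics/{f}.json'))
def proj(c,P):
    p=(np.atleast_2d(P)-np.array(c['xyz']))@np.array(c['rotation']); f=K(c)
    return np.c_[f*p[:,0]/p[:,2]+c['cx'],f*p[:,1]/p[:,2]+c['cy']]
def ray(c,u,v):
    f=K(c); d=np.array(c['rotation'])@[(u-c['cx'])/f,(v-c['cy'])/f,1]; return np.array(c['xyz']),d/np.linalg.norm(d)
def atz(c,u,v,z):
    o,d=ray(c,u,v); return o+d*(z-o[2])/d[2]
E
python3 - <<'E'
from h import *
for n in('scene','top'):
    c=snap(n,n+'0'); print({k:v for k,v in c.items() if k!='img'})
print(get_state())
E
```

```text
pics
{'vertical_fov': 47.27882825562584, 'cx': 279.58376436101037, 'cy': 204.71670703510932, 'xyz': array([ 1.05132694, -0.36478429,  0.89786133]), 'rotation': array([[ 0.56260538,  0.66417739, -0.49228405],
       [ 0.8267238 , -0.45322196,  0.33334308],
       [-0.001715  , -0.59452355, -0.80407637]])}
{'vertical_fov': 49.892802093965166, 'cx': 278.9382341803457, 'cy': 210.67693084622448, 'xyz': array([ 0.36714564, -0.04453929,  1.34593414]), 'rotation': array([[-0.01384402, -0.99041035,  0.13746154],
       [-0.99982367,  0.01196713, -0.01447101],
       [ 0.01268722, -0.13763764, -0.99040139]])}
{'clock': 0.1, 'qpos': array([ 6.55918447e+01,  1.24732329e+01,  9.25205060e+01,  1.71135520e-03,
        7.51315645e+01, -6.42753124e+00]), 'qvel': array([ 0.12190436, -0.23541012, -0.17969064,  0.03818844, -0.02725328,
        0.02441147]), 'joint_torque': array([-6.03144617e-04, -3.98076618e+01, -3.04969990e+01, -1.57922273e-04,
        4.18037816e-03, -4.08029689e-05]), 'tcp_pos': array([0.19258815, 0.59381444, 0.23007908]), 'tcp_rot': array([[ 3.08701666e-01,  9.51158460e-01, -9.30013115e-04],
       [ 9.51156440e-01, -3.08702946e-01, -1.97956666e-03],
       [-2.16997937e-03, -2.73492436e-04, -9.99997608e-01]]), 'contact_force': array([-0.8352063 ,  1.00299726, -0.2038955 ]), 'torque': array([0.00278452, 0.00034728, 0.03748706]), 'finger_gap': 0.08521185008251392}
```

View pics/scene0.png

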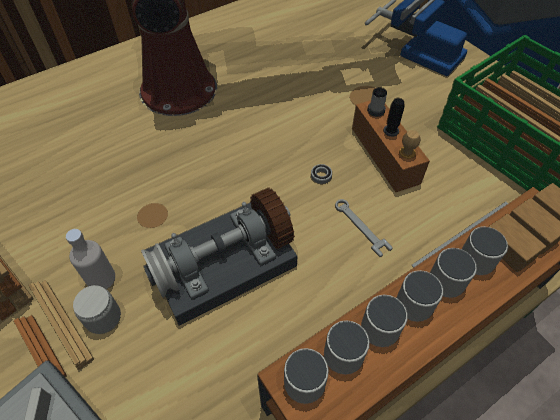

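View pics/top0.png

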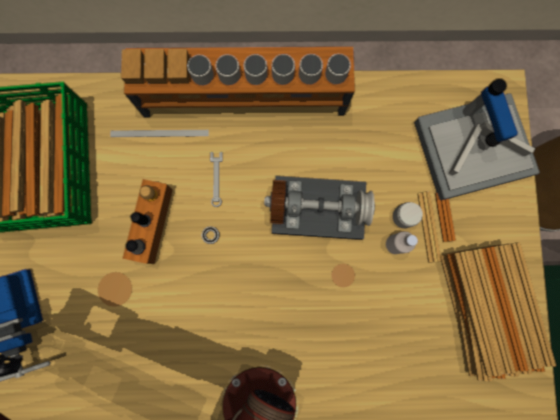

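Run:
```python
from h import *
s=cv2.imread('pics/scene0.png');t=cv2.imread('pics/top0.png')
r=lambda i,x,y,w,h,k:cv2.resize(i[y:y+h,x:x+w],None,fx=k,fy=k,interpolation=cv2.INTER_CUBIC)
cv2.imwrite('pics/A.png',r(s,140,185,160,120,5))
b=np.hstack([r(s,340,75,100,120,4),np.vstack([r(t,110,170,80,100,4)])[:480].copy() if 0 else cv2.copyMakeBorder(r(t,110,172,100,95,4),0,100,0,0,cv2.BORDER_CONSTANT)])
cv2.imwrite('pics/B.png',b)
cv2.imwrite('pics/C.png',r(t,260,165,125,85,6))
c=load('top0')
for n,u,v,z in [('gun',134,246,.15),('drv',139,217,.17),('brad',149,192,.14),('b1',141,181,.084),('b3',156,263,.084),('ch1',274,177,.045),('ch2',368,179,.045),('ch3',363,239,.045),('ch4',271,234,.045)]: print(n,atz(c,u,v,z).round(3))
```

```text
gun [0.444 0.321 0.15 ]
drv [0.518 0.304 0.17 ]
brad [0.59  0.288 0.14 ]
b1 [0.632 0.327 0.084]
b3 [0.4   0.279 0.084]
ch1 [ 0.648 -0.05   0.045]
ch2 [ 0.639 -0.327  0.045]
ch3 [ 0.462 -0.305  0.045]
ch4 [ 0.48  -0.04   0.045]
```

View pics/A.png

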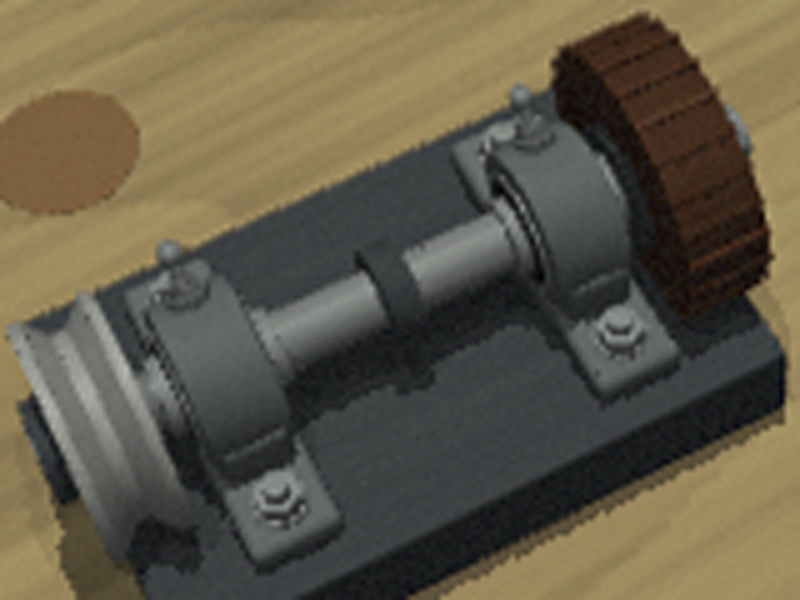

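View pics/B.png

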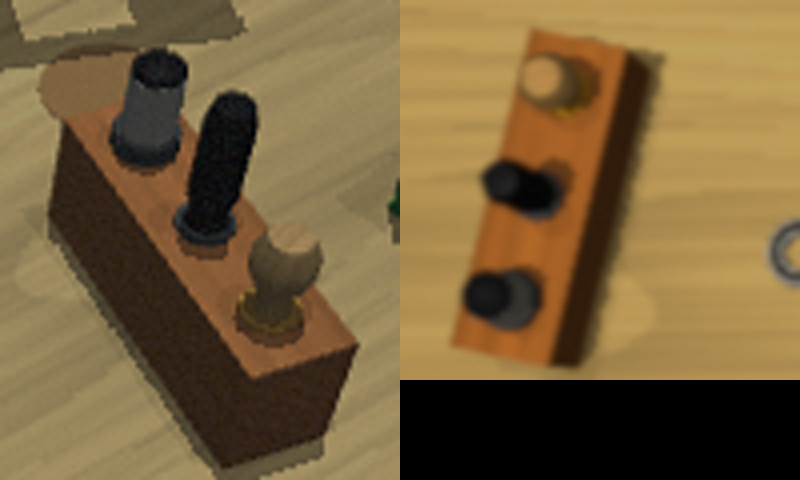

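View pics/C.png

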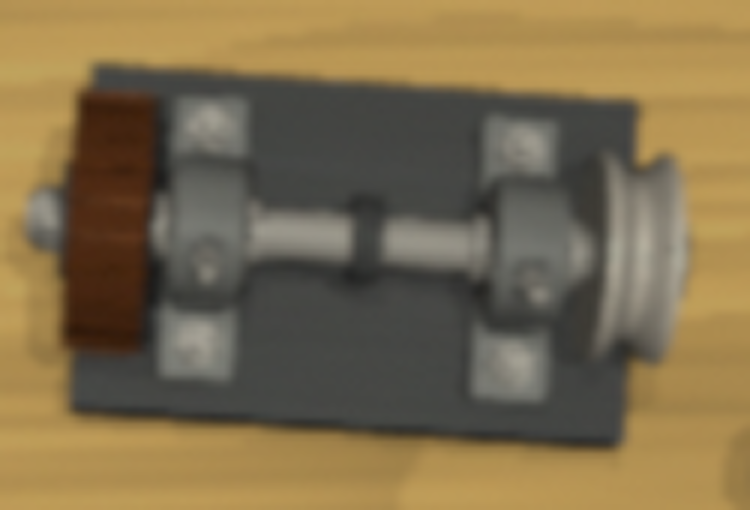

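```bash
cat > fit.py <<'E'
from h import *
from scipy.optimize import least_squares
S,T=load('scene0'),load('top0')
up=lambda x,y,k,ox,oy:((x+.5)/k-.5+ox,(y+.5)/k-.5+oy)
A=lambda x,y:up(x,y,5,140,185); C=lambda x,y:up(x,y,6,260,165)
B1=lambda x,y:up(x,y,4,340,75); B2=lambda x,y:up(x-400,y,4,110,172)
def fit(obs,p0):
    def pts(p):
        c,s=np.cos(p[2]),np.sin(p[2]); R=np.array([[c,-s,0],[s,c,0],[0,0,1]])
        return [R@np.array(l)+[p[0],p[1],0] for _,_,l in obs]
    f=lambda p:np.concatenate([proj(c,P)[0]-uv for (c,uv,_),P in zip(obs,pts(p))])
    r=least_squares(f,p0,loss='soft_l1'); print(r.x.round(4),np.degrees(r.x[2]).round(2)); print(f(r.x).reshape(-1,2).round(1).tolist()); return r.x
sp=[(T,C(97,65),(.085,.135,.045)),(T,C(637,103),(.085,-.135,.045)),(T,C(620,443),(-.085,-.135,.045)),(T,C(72,410),(-.085,.135,.045)),
 (S,A(783,340),(.085,.135,.045)),(S,A(170,250),(-.0275,-.075,.1291)),(S,A(519,94),(-.0275,.075,.1291)),(T,C(540,290),(-.0275,-.075,.1291)),(T,C(207,262),(-.0275,.075,.1291))]
bl=[(T,B2(530,28),(.115,.035,.084)),(T,B2(627,48),(.115,-.035,.084)),(T,B2(550,366),(-.115,-.035,.084)),(T,B2(452,345),(-.115,.035,.084)),
 (S,B1(66,124),(-.115,-.035,.084)),(S,B1(255,377),(.115,-.035,.084)),(S,B1(357,345),(.115,.035,.084)),
 (S,B1(222,467),(.115,-.035,0)),(S,B1(145,142),(-.075,0,.014)) if 0 else (S,B1(160,62),(-.075,0,.15)),(T,B2(488,295),(-.075,0,.15))]
if __name__=='__main__':
    p=fit(sp,[.55,-.18,0]); q=fit(bl,[.52,.3,-.2])
    def tri(a,b):
        M=[];v=[]
        for c,uv in((S,a),(T,b)):
            o,d=ray(c,*uv);P=np.eye(3)-np.outer(d,d);M.append(P);v.append(P@o)
        x=np.linalg.lstsq(np.vstack(M),np.hstack(v),rcond=None)[0]; print(x.round(4),(proj(S,x)[0]-a).round(1),(proj(T,x)[0]-b).round(1))
    tri(A(170,250),C(540,290));tri(A(519,94),C(207,262));tri(B1(160,62),B2(488,295))
    for p,l in((p,(-.0275,-.075,.129)),(q,(-.075,0,.084)),(q,(0,0,.084))):
        c,s=np.cos(p[2]),np.sin(p[2]); print(c*l[0]-s*l[1]+p[0],s*l[0]+c*l[1]+p[1],l[2])
E
python3 fit.py
```

```text
[ 0.5583 -0.1807 -0.0746] -4.27
[[-1.1, -0.2], [0.4, -0.8], [1.3, 0.1], [-0.6, -0.2], [0.7, 1.3], [-0.3, 0.1], [-0.2, -0.3], [-0.5, 0.8], [0.1, 2.1]]
[ 0.5204  0.3136 -0.2119] -12.14
[[0.2, -0.5], [0.0, -0.7], [0.1, -0.2], [-0.1, 0.1], [-1.3, -1.6], [-0.8, 0.0], [0.5, -0.8], [0.2, 0.7], [-0.2, -0.6], [-0.7, -0.6]]
[ 0.5273 -0.2537  0.1323] [-0.3  0. ] [-0.2 -0.1]
[ 0.541  -0.1045  0.134 ] [ 0.6 -0.1] [0.4 0.2]
[0.4464 0.3294 0.1474] [-0.5  0.1] [-0.4 -0.3]
0.525266947681962 -0.25342610266635607 0.129
0.4471240267171594 0.3293567193146587 0.084
0.5204472708968105 0.31358643513931 0.084
```

drive_tool:
  motion:
    - {"tx": -0.0217, "ty": 0.0404, "tz": 0.0, "twist": -2, "grip": 1}
    - {"tx": -0.0433, "ty": 0.0808, "tz": 0.0, "twist": -4, "grip": 1}
    - {"tx": -0.065, "ty": 0.1212, "tz": 0.0, "twist": -6, "grip": 1}
    - {"tx": -0.0866, "ty": 0.1616, "tz": 0.0, "twist": -8, "grip": 1}
    - {"tx": -0.1082, "ty": 0.202, "tz": 0.005, "twist": -10, "grip": 1}
    - {"tx": -0.13, "ty": 0.2424, "tz": 0.01, "twist": -12, "grip": 1}
    - {"tx": -0.1515, "ty": 0.283, "tz": 0.02, "twist": -13.6, "grip": 1}
    - {"tx": -0.1731, "ty": 0.3233, "tz": 0.03, "twist": -13.6, "grip": 1}
    - {"tx": -0.1731, "ty": 0.3233, "tz": 0.03, "twist": -13.6, "grip": 1}
    - {"tx": -0.1731, "ty": 0.3233, "tz": 0.03, "twist": -13.6, "grip": 1}

```text
clock: 1.1
tcp_pos: [0.447, 0.329, 0.2004]
tcp_rot: [[0.079, 0.997, -0.002], [0.997, -0.079, -0.0], [-0.001, -0.002, -1.0]]
contact_force: [0.0, 1.2, 0.2]
finger_gap: 0.0854
```

drive_tool:
  motion:
    - {"tx": 0, "ty": 0, "tz": 0.03, "twist": 0, "grip": 1}
    - {"tx": 0, "ty": 0, "tz": 0.06, "twist": 0, "grip": 1}
    - {"tx": 0, "ty": 0, "tz": 0.08, "twist": 0, "grip": 1}
    - {"tx": 0, "ty": 0, "tz": 0.09, "twist": 0, "grip": 1}
    - {"tx": 0, "ty": 0, "tz": 0.098, "twist": 0, "grip": 1}
    - {"tx": 0, "ty": 0, "tz": 0.098, "twist": 0, "grip": 0.5}
    - {"tx": 0, "ty": 0, "tz": 0.098, "twist": 0, "grip": 0.2}
    - {"tx": 0, "ty": 0, "tz": 0.098, "twist": 0, "grip": 0}
    - {"tx": 0, "ty": 0, "tz": 0.098, "twist": 0, "grip": 0}
    - {"tx": 0, "ty": 0, "tz": 0.098, "twist": 0, "grip": 0}

```text
clock: 2.1
tcp_pos: [0.448, 0.3309, 0.1048]
tcp_rot: [[0.077, 0.997, 0.002], [0.997, -0.077, 0.002], [0.002, 0.002, -1.0]]
contact_force: [0.7, 0.9, 3.3]
finger_gap: 0.0331
```

Run:
```python
from h import *
c=snap('scene','s1'); s=c['img'];t=snap('top','t1')['img']
r=lambda i,x,y,w,h,k:cv2.resize(i[y:y+h,x:x+w],None,fx=k,fy=k,interpolation=cv2.INTER_CUBIC)
cv2.imwrite('pics/D.png',np.hstack([r(s,330,40,110,150,4),r(t,100,170,90,150,4)]))
print(get_state())
```

```text
{'clock': 2.2, 'qpos': array([ 2.92095044e+01,  1.23490254e+01,  1.07278462e+02,  3.82354047e-02,
        6.02024326e+01, -5.64143064e+01]), 'qvel': array([ 0.00164667,  0.09050668, -0.07696648,  0.06143087, -0.10087649,
       -0.0375608 ]), 'joint_torque': array([-9.26260091e-01, -3.27045286e+01, -2.39074445e+01, -3.90244117e-01,
        7.12382142e-03, -8.82714899e-03]), 'tcp_pos': array([0.44803122, 0.33089362, 0.10480918]), 'tcp_rot': array([[ 0.07663201,  0.99705677,  0.00230847],
       [ 0.99705718, -0.07663657,  0.00195413],
       [ 0.00212529,  0.00215192, -0.99999543]]), 'contact_force': array([-0.27174247,  2.77266415,  5.38603794]), 'torque': array([ 0.19137523,  0.15684337, -0.00783594]), 'finger_gap': 0.03261322919796466}
```

View pics/D.png

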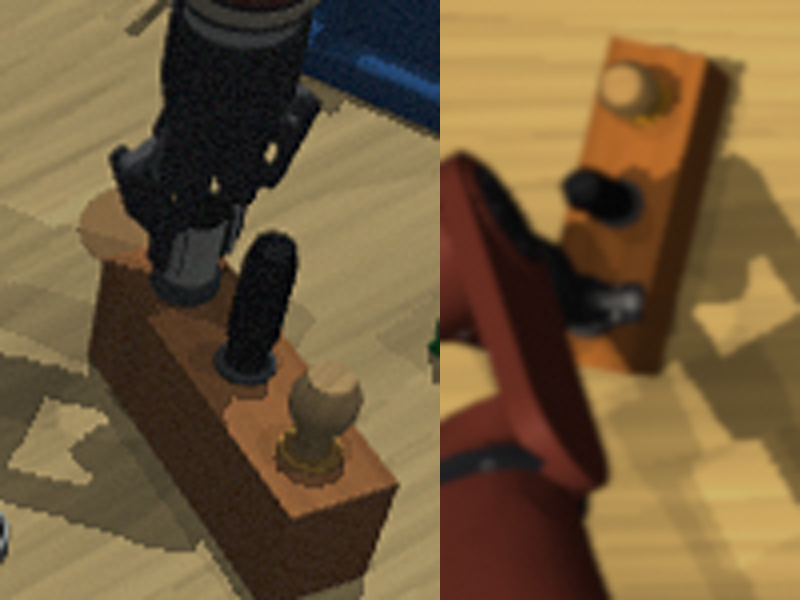

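drive_tool:
  motion:
    - {"tx": 0, "ty": 0, "tz": -0.01, "twist": 0, "grip": 0}
    - {"tx": 0, "ty": 0, "tz": -0.03, "twist": 0, "grip": 0}
    - {"tx": 0, "ty": 0, "tz": -0.05, "twist": 0, "grip": 0}
    - {"tx": 0, "ty": 0, "tz": -0.062, "twist": 0, "grip": 0}
    - {"tx": 0, "ty": -0.003, "tz": -0.062, "twist": 0, "grip": 0}
    - {"tx": 0, "ty": -0.012, "tz": -0.0622, "twist": 0, "grip": 0}
    - {"tx": 0, "ty": -0.0205, "tz": -0.0625, "twist": 0, "grip": 0}
    - {"tx": 0, "ty": -0.0205, "tz": -0.0625, "twist": 0, "grip": 0}
    - {"tx": 0, "ty": -0.0205, "tz": -0.0625, "twist": 0, "grip": 0}
    - {"tx": 0, "ty": -0.0205, "tz": -0.0625, "twist": 0, "grip": 0}

```text
clock: 3.2
tcp_pos: [0.4275, 0.3319, 0.1661]
tcp_rot: [[0.076, 0.997, 0.002], [0.997, -0.076, 0.001], [0.001, 0.002, -1.0]]
contact_force: [4.0, 1.3, -0.2]
finger_gap: 0.0325
```

Run:
```python
from h import *
c=snap('scene','s2'); s=c['img']
r=lambda i,x,y,w,h,k:cv2.resize(i[y:y+h,x:x+w],None,fx=k,fy=k,interpolation=cv2.INTER_CUBIC)
cv2.imwrite('pics/E.png',r(s,330,20,110,130,4))
st=get_state(); print(st['tcp_pos'],st['contact_force'],st['torque'],st['finger_gap'])
```

```text
[0.42743615 0.3318439  0.16606453] [ 3.83422908  0.00418338 -0.45645447] [ 0.18123265 -1.13537809  0.03403595] 0.033395391948367804
```

View pics/E.png

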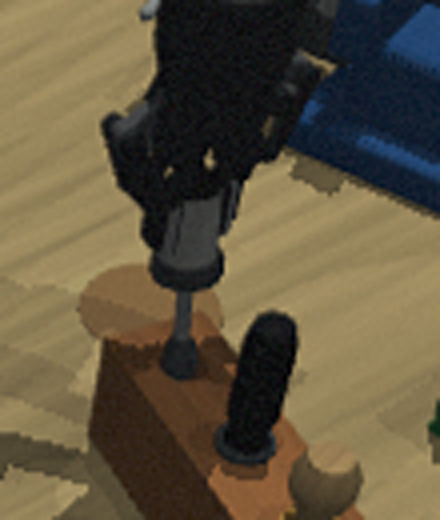

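drive_tool:
  motion:
    - {"tx": 0, "ty": -0.006, "tz": 0.0005, "twist": 0, "grip": 0}
    - {"tx": 0, "ty": -0.012, "tz": 0.0015, "twist": 0, "grip": 0}
    - {"tx": 0, "ty": -0.018, "tz": 0.003, "twist": 0, "grip": 0}
    - {"tx": 0, "ty": -0.024, "tz": 0.005, "twist": 0, "grip": 0}
    - {"tx": 0, "ty": -0.03, "tz": 0.007, "twist": 0, "grip": 0}
    - {"tx": 0, "ty": -0.036, "tz": 0.009, "twist": 0, "grip": 0}
    - {"tx": 0, "ty": -0.036, "tz": 0.009, "twist": 0, "grip": 0}
    - {"tx": 0, "ty": -0.036, "tz": 0.009, "twist": 0, "grip": 0}
    - {"tx": 0, "ty": -0.036, "tz": 0.009, "twist": 0, "grip": 0}
    - {"tx": 0, "ty": -0.036, "tz": 0.009, "twist": 0, "grip": 0}

```text
clock: 4.25
tcp_pos: [0.3901, 0.3344, 0.1564]
tcp_rot: [[0.077, 0.997, -0.002], [0.997, -0.077, 0.0], [-0.0, -0.002, -1.0]]
contact_force: [2.0, 1.8, 0.2]
finger_gap: 0.0325
```

Run:
```python
from h import *
c=snap('scene','s3'); s=c['img']; snap('top','t3')
r=lambda i,x,y,w,h,k:cv2.resize(i[y:y+h,x:x+w],None,fx=k,fy=k,interpolation=cv2.INTER_CUBIC)
st=get_state(); print(st['tcp_pos'],st['tcp_rot'],st['contact_force'],st['torque'],st['finger_gap'])
g=st['tcp_pos']-st['tcp_rot'][:,2]*.019; y=st['tcp_rot'][:,1]
im=r(s,330,10,110,110,5)
for th in(25,30,35):
    a=np.sin(np.radians(th))*y+np.array([0,0,-1])*np.cos(np.radians(th))
    p=proj(c,np.array([g+a*.045,g+a*.11])); p=((p+.5-[330,10])*5-.5).astype(int)
    print(th,p.tolist())
    cv2.line(im,tuple(map(int,p[0])),tuple(map(int,p[1])),(0,0,255) if th==30 else (0,255,255),1)
cv2.imwrite('pics/F.png',im)
```

```text
[0.39013373 0.33437013 0.15646979] [[ 7.66182294e-02  9.97059322e-01 -1.53487831e-03]
 [ 9.97060487e-01 -7.66184127e-02 -6.08744332e-05]
 [-1.78295361e-04 -1.52570242e-03 -9.99998820e-01]] [ 2.10190319  1.62113432 -0.47694517] [ 0.50007821 -0.57647352  0.06444523] 0.033156813527585996
25 [[197, 379], [212, 504]]
30 [[202, 380], [224, 507]]
35 [[206, 380], [235, 509]]
```

View pics/F.png

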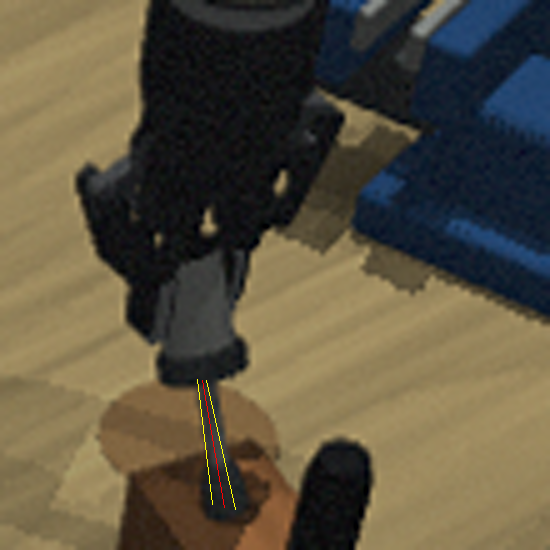

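drive_tool:
  motion:
    - {"tx": 0, "ty": 0, "tz": -0.03, "twist": 0, "grip": 0}
    - {"tx": 0, "ty": 0, "tz": -0.07, "twist": 0, "grip": 0}
    - {"tx": -0.01, "ty": 0.001, "tz": -0.11, "twist": 0, "grip": 0}
    - {"tx": -0.03, "ty": 0.005, "tz": -0.14, "twist": 0, "grip": 0}
    - {"tx": -0.07, "ty": 0.013, "tz": -0.14, "twist": 0, "grip": 0}
    - {"tx": -0.11, "ty": 0.022, "tz": -0.14, "twist": 0, "grip": 0}
    - {"tx": -0.15, "ty": 0.03, "tz": -0.14, "twist": 0, "grip": 0}
    - {"tx": -0.19, "ty": 0.038, "tz": -0.14, "twist": 0, "grip": 0}
    - {"tx": -0.23, "ty": 0.046, "tz": -0.14, "twist": 0, "grip": 0}
    - {"tx": -0.27, "ty": 0.054, "tz": -0.14, "twist": 0, "grip": 0}

```text
clock: 5.35
tcp_pos: [0.4206, 0.0597, 0.2941]
tcp_rot: [[0.076, 0.997, -0.009], [0.997, -0.076, 0.001], [0.0, -0.009, -1.0]]
contact_force: [0.7, 0.3, -3.8]
finger_gap: 0.0326
```

drive_tool:
  motion:
    - {"tx": -0.04, "ty": 0.008, "tz": 0, "twist": 0, "grip": 0}
    - {"tx": -0.08, "ty": 0.016, "tz": 0, "twist": 0, "grip": 0}
    - {"tx": -0.12, "ty": 0.024, "tz": 0, "twist": 0, "grip": 0}
    - {"tx": -0.16, "ty": 0.032, "tz": 0, "twist": 0, "grip": 0}
    - {"tx": -0.2, "ty": 0.04, "tz": 0, "twist": 0, "grip": 0}
    - {"tx": -0.24, "ty": 0.049, "tz": 0, "twist": 0, "grip": 0}
    - {"tx": -0.275, "ty": 0.056, "tz": 0, "twist": 0, "grip": 0}
    - {"tx": -0.3, "ty": 0.061, "tz": 0, "twist": 0, "grip": 0}
    - {"tx": -0.306, "ty": 0.062, "tz": 0, "twist": 0, "grip": 0}
    - {"tx": -0.306, "ty": 0.062, "tz": 0, "twist": 0, "grip": 0}

```text
clock: 6.35
tcp_pos: [0.4604, -0.2481, 0.2942]
tcp_rot: [[0.078, 0.997, -0.006], [0.997, -0.078, 0.005], [0.005, -0.006, -1.0]]
contact_force: [-0.1, 0.2, -4.2]
finger_gap: 0.033
```

drive_tool:
  motion:
    - {"tx": 0, "ty": 0.001, "tz": 0.02, "twist": 0, "grip": 0}
    - {"tx": 0, "ty": 0.001, "tz": 0.04, "twist": 0, "grip": 0}
    - {"tx": 0, "ty": 0.001, "tz": 0.06, "twist": 0, "grip": 0}
    - {"tx": 0, "ty": 0.001, "tz": 0.07, "twist": 0, "grip": 0}
    - {"tx": 0, "ty": 0.001, "tz": 0.07, "twist": 0, "grip": 0}
    - {"tx": 0, "ty": 0.001, "tz": 0.07, "twist": 0, "grip": 0}
    - {"tx": 0, "ty": 0.001, "tz": 0.07, "twist": 0, "grip": 0}
    - {"tx": 0, "ty": 0.001, "tz": 0.07, "twist": 0, "grip": 0}
    - {"tx": 0, "ty": 0.001, "tz": 0.07, "twist": 0, "grip": 0}
    - {"tx": 0, "ty": 0.001, "tz": 0.07, "twist": 0, "grip": 0}

```text
clock: 7.35
tcp_pos: [0.4635, -0.2491, 0.2274]
tcp_rot: [[0.076, 0.997, 0.001], [0.997, -0.076, -0.001], [-0.0, 0.001, -1.0]]
contact_force: [-0.7, 0.1, -4.2]
finger_gap: 0.0325
```

Run:
```python
from h import *
s=snap('scene','s4'); t=snap('top','t4')
st=get_state(); print(st['tcp_pos'],st['tcp_rot'][:,2],st['contact_force'],st['finger_gap'])
r=lambda i,x,y,w,h,k:cv2.resize(i[y:y+h,x:x+w],None,fx=k,fy=k,interpolation=cv2.INTER_CUBIC)
cv2.imwrite('pics/G.png',np.hstack([r(s['img'],135,165,70,100,6),r(t['img'],315,180,63,100,6)]))
g=st['tcp_pos']-st['tcp_rot'][:,2]*.019; y=st['tcp_rot'][:,1]
for th in(25,30,35):
    a=np.sin(np.radians(th))*y-np.array([0,0,np.cos(np.radians(th))])
    P=np.array([g+a*.039,g+a*.1095])
    print(th,((proj(s,P)-[135,165]+.5)*6-.5).round().tolist(),((proj(t,P)-[315,180]+.5)*6-.5+[420,0]).round().tolist())
```

```text
[ 0.46340044 -0.24897583  0.22704212] [ 2.93234704e-04 -1.80396162e-04 -9.99999941e-01] [-0.19362587 -0.35392439 -4.05438931] 0.03240074544150096
25 [[125.0, 165.0], [202.0, 354.0]] [[656.0, 287.0], [633.0, 235.0]]
30 [[128.0, 169.0], [210.0, 366.0]] [[657.0, 279.0], [636.0, 215.0]]
35 [[130.0, 171.0], [216.0, 375.0]] [[658.0, 272.0], [638.0, 195.0]]
```

View pics/G.png

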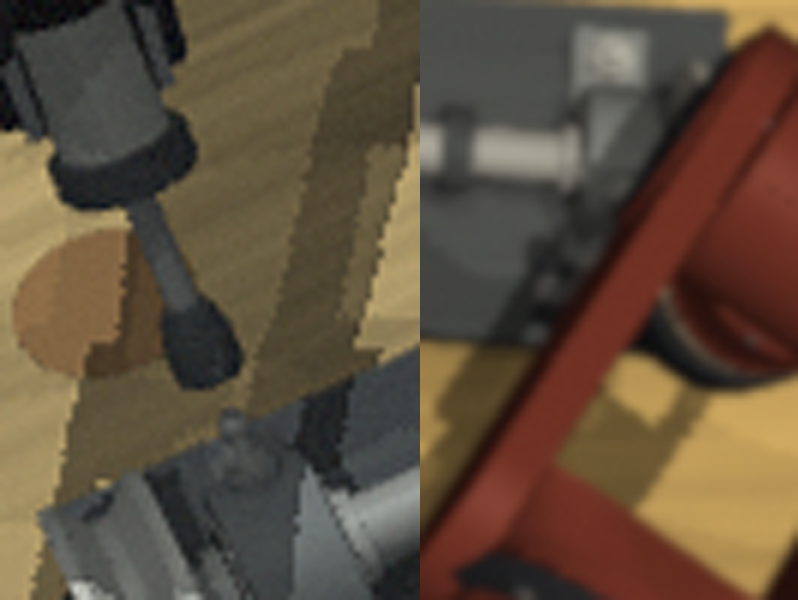

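```bash
cat > ov.py <<'E'
from h import *
def axes(y,th):
    a=np.sin(np.radians(th))*y-np.array([0,0,np.cos(np.radians(th))]); a/=np.linalg.norm(a)
    return a
def ring(o,a,rad,n=72):
    e1=np.cross(a,[0,1,0.]);e1/=np.linalg.norm(e1);e2=np.cross(a,e1);t=np.linspace(0,2*np.pi,n)
    return o+rad*(np.outer(np.cos(t),e1)+np.outer(np.sin(t),e2))
def draw(img,c,origin,a,off,k,col):
    for z,rad in((14,21),(0,21),(-50,11.5),(-70.5,11.5)):
        p=((proj(c,ring(origin-a*z/1000,a,rad/1000))-off+.5)*k-.5)
        cv2.polylines(img,[np.round(p*8).astype(np.int32)],True,col,1,cv2.LINE_AA,3)
E
python3 - <<'E'
from ov import *
s=load('s4'); im=cv2.imread('pics/s4.png')[165:240,135:185]
tcp=np.array([.4634,-.2490,.22704]); y=np.array([.997,-.076,0]); g=tcp+[0,0,.019]
out=[]
for th in(29,33):
    i=cv2.resize(im,None,fx=8,fy=8,interpolation=cv2.INTER_CUBIC); a=axes(y,th)
    draw(i,s,g+a*.040,a,np.array([135,165]),8,(0,255,255)); out.append(i)
cv2.imwrite('pics/H.png',np.hstack(out))
E
```

```text
(no output)
```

View pics/H.png

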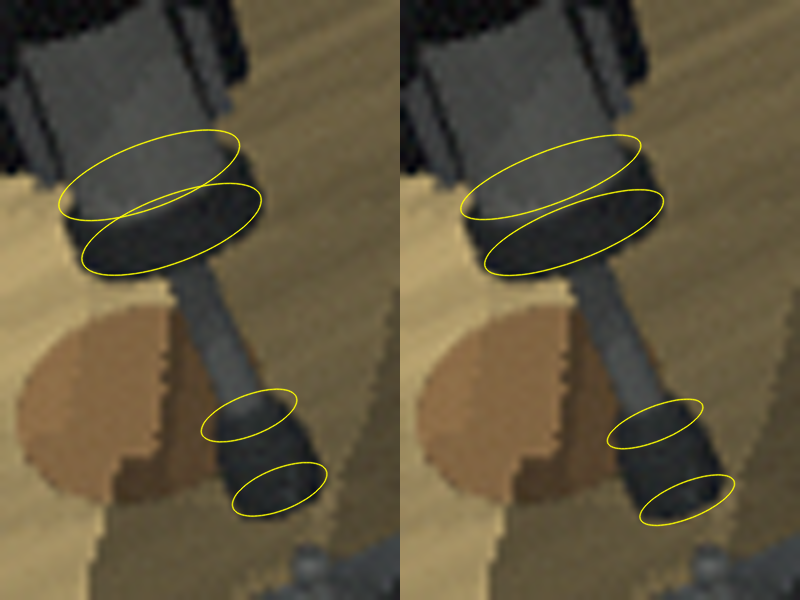

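Run:
```python
from ov import *
s=load('s4');t=load('top0')
for z in(.128,.1291,.1305): print(z,atz(s,173.3,234.35,z).round(4),atz(s,173.8,233.7,z).round(4),'top',atz(t,349.6,212.9,z).round(4))
```

```text
0.128 [ 0.5238 -0.2528  0.128 ] [ 0.523  -0.2514  0.128 ] top [ 0.5277 -0.255   0.128 ]
0.1291 [ 0.5245 -0.253   0.1291] [ 0.5237 -0.2515  0.1291] top [ 0.5276 -0.2548  0.1291]
0.1305 [ 0.5255 -0.2532  0.1305] [ 0.5247 -0.2517  0.1305] top [ 0.5274 -0.2546  0.1305]
```

drive_tool:
  motion:
    - {"tx": 0.0008, "ty": -0.0055, "tz": 0.0, "twist": 0, "grip": 0}
    - {"tx": 0.0008, "ty": -0.003, "tz": 0.0043, "twist": 0, "grip": 0}
    - {"tx": 0.0008, "ty": -0.0005, "tz": 0.0087, "twist": 0, "grip": 0}
    - {"tx": 0.0008, "ty": 0.002, "tz": 0.013, "twist": 0, "grip": 0}
    - {"tx": 0.0008, "ty": 0.0035, "tz": 0.0156, "twist": 0, "grip": 0}
    - {"tx": 0.0008, "ty": 0.0035, "tz": 0.0156, "twist": 0, "grip": 0}
    - {"tx": 0.0008, "ty": 0.0035, "tz": 0.0156, "twist": 0, "grip": 0}
    - {"tx": 0.0008, "ty": 0.0035, "tz": 0.0156, "twist": 0, "grip": 0}
    - {"tx": 0.0008, "ty": 0.0035, "tz": 0.0156, "twist": 0, "grip": 0}
    - {"tx": 0.0008, "ty": 0.0035, "tz": 0.0156, "twist": 0, "grip": 0}

```text
clock: 8.45
tcp_pos: [0.4669, -0.2484, 0.2114]
tcp_rot: [[0.076, 0.997, 0.0], [0.997, -0.076, -0.0], [-0.0, 0.0, -1.0]]
contact_force: [-0.6, 0.3, -4.3]
finger_gap: 0.0329
```

Run:
```python
from ov import *
c=snap('scene','s5'); st=get_state(); print(st['tcp_pos'],st['contact_force'],st['torque'])
k=8
im=cv2.resize(c['img'][190:262,140:200],None,fx=k,fy=k,interpolation=cv2.INTER_CUBIC); o=im.copy()
g=st['tcp_pos']-st['tcp_rot'][:,2]*.019; a=axes(st['tcp_rot'][:,1],29.5)
draw(o,c,g+a*.040,a,np.array([140,190]),k,(0,255,255))
seat=g+a*.1; print(seat, (np.array([.525,-.2527,.129])-seat)@a)
cv2.imwrite('pics/I.png',np.hstack([o,im])[:, :960] if 0 else cv2.resize(np.hstack([o,im]),(800,480),interpolation=cv2.INTER_AREA))
```

```text
[ 0.46691466 -0.24841738  0.21142454] [-0.00416469  0.36831408 -3.89899342] [-0.00868436  0.05116263 -0.05378093]
[ 0.51601405 -0.25217578  0.14339279] 0.01695858907812585
```

View pics/I.png

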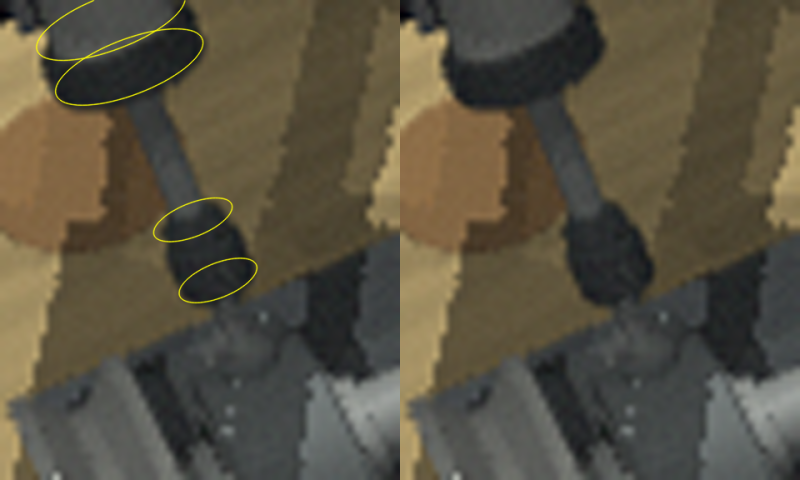

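drive_tool:
  motion:
    - {"tx": 0.001, "ty": 0.001, "tz": 0.0017, "twist": 0, "grip": 0}
    - {"tx": 0.001, "ty": 0.002, "tz": 0.0035, "twist": 0, "grip": 0}
    - {"tx": 0.001, "ty": 0.003, "tz": 0.0052, "twist": 0, "grip": 0}
    - {"tx": 0.001, "ty": 0.004, "tz": 0.007, "twist": 0, "grip": 0}
    - {"tx": 0.001, "ty": 0.005, "tz": 0.0087, "twist": 0, "grip": 0}
    - {"tx": 0.001, "ty": 0.005, "tz": 0.0087, "twist": 0, "grip": 0}
    - {"tx": 0.001, "ty": 0.005, "tz": 0.0087, "twist": 0, "grip": 0}
    - {"tx": 0.001, "ty": 0.005, "tz": 0.0087, "twist": 0, "grip": 0}
    - {"tx": 0.001, "ty": 0.005, "tz": 0.0087, "twist": 0, "grip": 0}
    - {"tx": 0.001, "ty": 0.005, "tz": 0.0087, "twist": 0, "grip": 0}

```text
clock: 9.5
tcp_pos: [0.4721, -0.2482, 0.2025]
tcp_rot: [[0.077, 0.997, 0.0], [0.997, -0.077, -0.001], [-0.001, 0.001, -1.0]]
contact_force: [-1.8, -2.7, -1.2]
finger_gap: 0.033
```

drive_tool:
  motion:
    - {"tx": -0.0005, "ty": 0, "tz": 0, "twist": 0, "grip": 0}
    - {"tx": -0.001, "ty": 0, "tz": 0, "twist": 0, "grip": 0}
    - {"tx": -0.0015, "ty": 0, "tz": 0, "twist": 0, "grip": 0}
    - {"tx": -0.0018, "ty": 0, "tz": 0, "twist": 0, "grip": 0}
    - {"tx": -0.0018, "ty": 0, "tz": 0, "twist": 0, "grip": 0}
    - {"tx": -0.0018, "ty": 0, "tz": 0, "twist": 0, "grip": 0}
    - {"tx": -0.0018, "ty": 0, "tz": 0, "twist": 0, "grip": 0}
    - {"tx": -0.0018, "ty": 0, "tz": 0, "twist": 0, "grip": 0}
    - {"tx": -0.0018, "ty": 0, "tz": 0, "twist": 0, "grip": 0}
    - {"tx": -0.0018, "ty": 0, "tz": 0, "twist": 0, "grip": 0}

```text
clock: 10.5
tcp_pos: [0.4719, -0.2491, 0.2022]
tcp_rot: [[0.076, 0.997, 0.0], [0.997, -0.076, 0.001], [0.001, 0.0, -1.0]]
contact_force: [-1.5, 0.6, -1.3]
finger_gap: 0.0331
```

drive_tool:
  motion:
    - {"tx": 0, "ty": 0.001, "tz": 0.0017, "twist": 0, "grip": 0}
    - {"tx": 0, "ty": 0.002, "tz": 0.0035, "twist": 0, "grip": 0}
    - {"tx": 0, "ty": 0.003, "tz": 0.0052, "twist": 0, "grip": 0}
    - {"tx": 0, "ty": 0.004, "tz": 0.007, "twist": 0, "grip": 0}
    - {"tx": 0, "ty": 0.005, "tz": 0.0087, "twist": 0, "grip": 0}
    - {"tx": 0, "ty": 0.005, "tz": 0.0087, "twist": 0, "grip": 0}
    - {"tx": 0, "ty": 0.005, "tz": 0.0087, "twist": 0, "grip": 0}
    - {"tx": 0, "ty": 0.005, "tz": 0.0087, "twist": 0, "grip": 0}
    - {"tx": 0, "ty": 0.005, "tz": 0.0087, "twist": 0, "grip": 0}
    - {"tx": 0, "ty": 0.005, "tz": 0.0087, "twist": 0, "grip": 0}

```text
clock: 11.5
tcp_pos: [0.4761, -0.2499, 0.1949]
tcp_rot: [[0.076, 0.997, -0.002], [0.997, -0.076, 0.0], [0.0, -0.002, -1.0]]
contact_force: [-4.8, 3.1, 5.7]
finger_gap: 0.0325
```

drive_tool:
  motion:
    - {"tx": 0.0008, "ty": 0.001, "tz": 0.0017, "twist": 0, "grip": 0}
    - {"tx": 0.0008, "ty": 0.002, "tz": 0.0035, "twist": 0, "grip": 0}
    - {"tx": 0.0008, "ty": 0.0025, "tz": 0.0043, "twist": 0, "grip": 0}
    - {"tx": 0.0008, "ty": 0.0025, "tz": 0.0043, "twist": 0, "grip": 0}
    - {"tx": 0.0008, "ty": 0.0025, "tz": 0.0043, "twist": 0, "grip": 0}
    - {"tx": 0.0008, "ty": 0.0025, "tz": 0.0043, "twist": 0, "grip": 0}
    - {"tx": 0.0008, "ty": 0.0025, "tz": 0.0043, "twist": 0, "grip": 0}
    - {"tx": 0.0008, "ty": 0.0025, "tz": 0.0043, "twist": 0, "grip": 0}
    - {"tx": 0.0008, "ty": 0.0025, "tz": 0.0043, "twist": 0, "grip": 0}
    - {"tx": 0.0008, "ty": 0.0025, "tz": 0.0043, "twist": 0, "grip": 0}

```text
clock: 12.5
tcp_pos: [0.4784, -0.2499, 0.1909]
tcp_rot: [[0.076, 0.997, -0.002], [0.997, -0.076, -0.001], [-0.001, -0.002, -1.0]]
contact_force: [-6.0, 1.6, 6.2]
finger_gap: 0.033
```

drive_tool:
  motion:
    - {"tx": 0.0004, "ty": 0.001, "tz": 0.0017, "twist": 0, "grip": 0}
    - {"tx": 0.0004, "ty": 0.002, "tz": 0.0035, "twist": 0, "grip": 0}
    - {"tx": 0.0004, "ty": 0.0025, "tz": 0.0043, "twist": 0, "grip": 0}
    - {"tx": 0.0004, "ty": 0.003, "tz": 0.0052, "twist": 0, "grip": 0}
    - {"tx": 0.0004, "ty": 0.003, "tz": 0.0052, "twist": 0, "grip": 0}
    - {"tx": 0.0004, "ty": 0.003, "tz": 0.0052, "twist": 0, "grip": 0}
    - {"tx": 0.0004, "ty": 0.003, "tz": 0.0052, "twist": 0, "grip": 0}
    - {"tx": 0.0004, "ty": 0.003, "tz": 0.0052, "twist": 0, "grip": 0}
    - {"tx": 0.0004, "ty": 0.003, "tz": 0.0052, "twist": 0, "grip": 0}
    - {"tx": 0.0004, "ty": 0.003, "tz": 0.0052, "twist": 0, "grip": 0}

```text
clock: 13.5
tcp_pos: [0.4813, -0.25, 0.186]
tcp_rot: [[0.076, 0.997, -0.003], [0.997, -0.076, -0.002], [-0.002, -0.003, -1.0]]
contact_force: [-7.2, 1.1, 7.6]
finger_gap: 0.0328
```

Run:
```python
from ov import *
c=snap('scene','s6'); st=get_state(); print(st['tcp_pos'],st['contact_force'],st['torque'])
k=8;u0,v0=145,195
im=cv2.resize(c['img'][v0:v0+62,u0:u0+50],None,fx=k,fy=k,interpolation=cv2.INTER_CUBIC); o=im.copy()
g=st['tcp_pos']-st['tcp_rot'][:,2]*.019; a=axes(st['tcp_rot'][:,1],30)
draw(o,c,g+a*.040,a,np.array([u0,v0]),k,(0,255,255))
cv2.imwrite('pics/J.png',np.hstack([o,im]))
```

```text
[ 0.48123656 -0.24999716  0.18600973] [-6.98167668  0.57117656  6.78819285] [0.22172208 1.235161   0.05803073]
```

View pics/J.png

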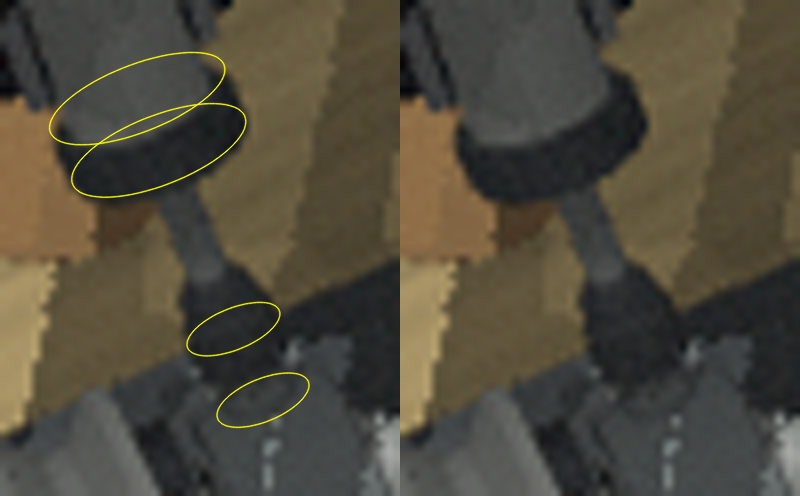

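drive_tool:
  motion:
    - {"tx": 0, "ty": 0.0008, "tz": 0.0013, "twist": 0, "grip": 0}
    - {"tx": 0, "ty": 0.0015, "tz": 0.0026, "twist": 0, "grip": 0}
    - {"tx": 0, "ty": 0.0022, "tz": 0.0039, "twist": 0, "grip": 0}
    - {"tx": 0, "ty": 0.0024, "tz": 0.0042, "twist": 0, "grip": 0}
    - {"tx": 0, "ty": 0.0024, "tz": 0.0042, "twist": 0, "grip": 0}
    - {"tx": 0, "ty": 0.0024, "tz": 0.0042, "twist": 0, "grip": 0}
    - {"tx": 0, "ty": 0.0024, "tz": 0.0042, "twist": 0, "grip": 0}
    - {"tx": 0, "ty": 0.0024, "tz": 0.0042, "twist": 0, "grip": 0}
    - {"tx": 0, "ty": 0.0024, "tz": 0.0042, "twist": 0, "grip": 0}
    - {"tx": 0, "ty": 0.0024, "tz": 0.0042, "twist": 0, "grip": 0}

```text
clock: 14.55
tcp_pos: [0.4835, -0.2502, 0.182]
tcp_rot: [[0.076, 0.997, -0.003], [0.997, -0.076, -0.002], [-0.002, -0.003, -1.0]]
contact_force: [-9.0, 0.5, 8.4]
finger_gap: 0.0333
```

Run:
```python
from ov import *
c=snap('scene','s7'); st=get_state(); print(st['tcp_pos'],st['contact_force'],st['torque'],st['finger_gap'])
k=8;u0,v0=145,195
im=cv2.resize(c['img'][v0:v0+62,u0:u0+50],None,fx=k,fy=k,interpolation=cv2.INTER_CUBIC); o=im.copy()
g=st['tcp_pos']-st['tcp_rot'][:,2]*.019; a=axes(st['tcp_rot'][:,1],30)
draw(o,c,g+a*.040,a,np.array([u0,v0]),k,(0,255,255))
cv2.imwrite('pics/L.png',np.hstack([o,np.clip(im.astype(float)*2,0,255).astype(np.uint8)]))
```

```text
[ 0.48345325 -0.25017708  0.18200916] [-8.06582023  0.94906578  8.26166032] [0.24146357 1.36734345 0.01161696] 0.03256542001705973
```

Run:
```python
from ov import *
I=lambda n:cv2.resize(cv2.imread(f'pics/{n}.png',0)[180:270,130:210],None,fx=8,fy=8,interpolation=cv2.INTER_CUBIC)
def m(a,b,u,v,w,h,p=10):
    x,y=int((u-130)*8),int((v-180)*8);T=I(a)[y:y+h*8,x:x+w*8]
    R=cv2.matchTemplate(I(b)[y-p*8:y+(h+p)*8,x-p*8:x+(w+p)*8],T,cv2.TM_CCOEFF_NORMED);_,q,_,l=cv2.minMaxLoc(R);return (l[0]/8-p,l[1]/8-p,round(q,2))
print('collar 6-7',m('s6','s7',150,200,26,18,8)); print('coupler 6-7',m('s6','s7',166,226,16,16,6))
print('coupler 5-7',m('s5','s7',164,221,14,10,8)); print('collar 5-7',m('s5','s7',145,190,25,15,9))
s=load('s5');H=np.array([.525,-.2527,.129]);n=np.array([-.4985,.0383,.866])
print('px per 10mm along -n',proj(s,H-.01*n)-proj(s,H))
```

```text
collar 6-7 (0.875, 2.125, 0.98)
coupler 6-7 (0.0, 0.0, 0.98)
coupler 5-7 (3.0, 7.625, 0.9)
collar 5-7 (-5.375, 4.625, 0.31)
px per 10mm along -n [[1.8119641 4.3647603]]
```

```bash
python3 -c "
from rig import close_job; print(close_job())"
```

```text
the job is handed in; nothing more can be done
None
```

I handed the job in at about 14.6 s with the gun gripped, the coupler on the nipple and the pump spring pressed in. The hand-in returned no verdict.

The moves could not tilt the tool, so I tilted the gun about 30° in the jaws by levering its coupler against the bore rim. I then lifted it clear, carried it over and pressed it onto the nipple by the belt pulley.

**Last checks**
- **Snapped on:** between the pictures before and after the push, the coupler slid about 17.4 mm along the nipple. Seating was expected to take about 17 mm; stopping at the jaws would have been about 12 mm. It then stayed still while the collar moved on about 5 mm.
- **Nozzle travel:** 16.3 mm from tool movement less coupler movement, and about 17 mm from the tool position. The axial force of 14.8 N would suggest about 19 mm. These disagree, but all are well past 10 mm.
- **Square:** the grip point lies close to the nipple's axis, at about 30° from vertical. The sideways force is about 1 N or less.
- **Grip:** the finger opening held steady at about 33 mm.

**Problems and gaps**
- On the first touch the coupler was 1 to 2 mm off along the shaft. The 3 N sideways force showed it, and I corrected before pushing on.
- I could not view the final picture because the limit of 12 was reached. The last checks are numerical, from the pictures and the robot state.
- I did not re-measure the other tools or the loose things at the end. The path was planned clear of them, and no unexpected contact forces showed.

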